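# Dispense the second ballast weight

### The job

The model boat takes two steel ballast weights, and one already waits in a pocket of the dispenser's tray. Press the dispenser's plunger fully down and let it spring back up, so that just one more weight comes out on the tray, then with the fingertips push that weight sideways along the tray until it drops flat into the empty pocket, ready to be taken and clear of the outlet. Pick nothing up, leave the waiting weight in its pocket, and leave everything round the dispenser where it is.

Things in the scene. Friction and masses are not known exactly. Their poses are not given: they have to be found in the camera images.
- dispenser: Dispenser for ballast weights, fixed on the table, turned up to 0.45 rad. Origin on the table under the magazine's axis; x points from the outlet back to the plunger housing (roughly away from the robot), y left, z up. In its frame (mm): tray x -80 to -20, |y| to 95, top z 10, with a rim up to z 14 along the front (x -80 to -74.5) and both ends (|y| 95 to 99); grey housing x 22 to 74, |y| to 25, top z 66.
- magazine_top (a point): Centre of the open mouth of the clear magazine tube, 37 mm across outside, top 50.5 mm above the table. It stands on an aluminium feed channel (dispenser x -20 to 21 mm, |y| to 27 mm, top z 29.5 mm) and holds the stack; a full plunger stroke shoves the lowest weight out to -x on to the tray; as the plunger comes back up the next one drops into place. Every full stroke puts out one more.
- plunger (a joint): How far the plunger is pressed down, m: 0 up, 0.032 fully down. A spring brings it back up; it takes about 4.5 N to start and about 10 N to hold down; it is lightly damped, so press slowly.
- plunger_top (a point): Centre of the top of the plunger's black mushroom knob (36 mm across), 118 mm above the table when up, 86 mm when fully down; it goes straight down. The knob stands on a 12 mm steel stem on top of the grey housing, 46 mm behind the magazine's axis.
- outlet (a point): Point on the tray top straight in front of the outlet, 46 mm from the magazine's axis: after a full stroke the centre of the weight put out lies near it (a quick stroke can send it up to 15 mm farther, to the front rim).
- pocket_left (a point): Centre of the floor of the left pocket in the tray, a rectangular recess sunk 5 mm below the tray top: 38 mm along the tray (dispenser y), 50 mm across it (x), its centre at x -50, y 68 mm in the dispenser frame, to the left of the outlet.
- pocket_right (a point): The same for the right pocket, centre at x -50, y -68 mm in the dispenser frame, to the right of the outlet.
- weight_w_c (a point): Centre of the steel weight (disc 28 mm across, 10 mm thick, about 50 g) that already waits in one of the two pockets, the left or the right; it stands 5 mm proud of the tray.
- weight_1_c (a point): Centre of the lowest weight in the magazine, the one that comes out next: steel disc 28 mm across, 10 mm thick, lying flat, about 50 g (35 to 60 g). On the tray its centre is 15 mm above the table, in a pocket 10 mm.
- weight_2_c (a point): Centre of the second weight in the magazine, same size.
- weight_3_c (a point): Centre of the third and uppermost weight in the magazine, same size.
- glue_bottle: White cement bottle with a green cap, 30x30x61 mm, to the left of the housing; to be left alone. Origin at the centre of its underside.
- paint_pot_4: Small round paint pot with a white cap, 38 mm across, 42 mm high, to the right of the housing; to be left alone. Origin at the centre of its underside.
- needle_file: Needle file with a red handle, 154 mm long, 9 mm high, to the right of the tray; to be left alone. Origin at the centre of its underside.
- sanding_block: Brown sanding block, 28x70x16 mm, in front of the tray's left half; to be left alone. Origin at the centre of its underside.
- spatula_1: Slim steel modelling spatula, 121 mm long, 9 mm high, in front of the tray's right half; to be left alone. Origin at the centre of its underside.
- spray_can: Small spray can, 43 mm across, 121 mm high, behind the dispenser on the left; to be left alone. Origin at the centre of its underside.
- peg_clamp_1: Wooden peg clamp, 15x72x12 mm, behind the dispenser on the right; to be left alone. Origin at the centre of its underside.
- model_boat: Unfinished olive model patrol boat on its cradle, 118x274x60 mm, at the left of the table; to be left alone. Origin at the centre of its underside.

How it is judged:
By the outcome, as a careful person would: the job done as asked, in the order asked, and still so for the second after the job is handed in, with the robot touching nothing.
It also fails if it takes over 40 s, if anything falls off the work surface, if the arm or the gripper's body presses on something with over 40 N, if the wrist force passes 120 N, or if a joint passes its speed limit or range.

### The arm

A 7-joint arm with a two-finger parallel gripper is mounted at the origin on a cart in front of the work surface, level with it; the furniture and walls round the work are solid. World frame = base frame: x ahead of the robot, y to its left, z up, the work surface at z = 0. Lengths are in m, angles in rad, forces in N, time in s.
With the tool pointing down it reaches from about 0.425 to 0.925 m from the base axis. Payload 6.8 kg.
Tool frame: the origin (TCP) lies at the very end of the fingers, on their centre line; the grasp point (between the pads) lies 19 mm behind it; y points along the fingers, x is the direction in which the jaws open and shut, and the axes are right-handed (so a half turn about y gives the same grasp; the last joint's range is limited). The gripper opens to 85 mm and grips with 20 to 120 N. Pads are 22 mm wide; open, the fingers measure 114 mm over their backs; the gripper's body (76 mm by 85 mm) begins 54 mm behind the grasp point. The pads swing forward as they close: fully open they stand 13 mm farther back than shut.
Start: joints at [-1.344, 0.477, 0.022, 1.555, -0.011, 1.109, -0.083], TCP at [0.222, 0.638, 0.231] pointing down, gripper open.
Joint ranges: [-2.96, 2.96], [-0.34, 2.1], [-1.41, 1.46], [0.24, 2.44], [-1.37, 4.51], [0.17, 1.92], [-2.96, 2.96]. Speed limits (rad/s): [2.39, 2.39, 3.14, 3.14, 3.14, 3.14, 3.14].

### API

Orientations are given as a rotation vector (axis times angle).
In Python, from bench import r, imaging gives the robot as it stands.
- The arm moves only by the shell command python3 -m jog 'ROWS' [FORCE]. ROWS is text: rows parted by semicolons, each of 7 numbers parted by spaces: the turn, a rotation vector about the tool's x, y, z in degrees, then the shift along the tool's x, y, z in mm, then the opening, from 0 (shut) to 1 (fully open). A call has exactly 5 rows; each row shifts and turns the commanded pose from where the row before left it, along the tool's axes as they then stand; what a row does not reach is not made up. A row lasts 1/12 s, in which the tool goes at most 41.7 mm and 7.16 degrees, less where a joint would pass 70% of its speed; a pose out of reach is approached as far as the arm can. A call with a gripper value outside its range is refused whole. The fingers move at their own pace and stop on an object; FORCE is the grip in N (left out, the last holds). Time passes only in rows, so rows that do not move let the fingers close, or fill a call up. It gives the time, the measured TCP pose, the force and the opening at its end, in the units of the state.
- r.get_obs(): the state, without advancing time (a new reading comes with each control period).
- imaging.grab_frame(name): name is "scene" or "top" or "wrist"; returns a dict with "color" (400x640x3 uint8, red, green, blue), "z_map" (400x640 float32, m along the optical axis (not along the pixel's ray), 0 where there is no reading), "fx", "fy", "cx", "cy" (pixels), "world_to_cam" (4x4, takes a point from world to camera coordinates); the wrist camera has in their place "hand_eye" (4x4, takes a point from camera to tool coordinates, whose origin is the TCP and whose axes are the tool frame's). Camera axes: x right, y up, looking along -z (the intrinsics and any distortion apply to the point x, -y, -z); pixel columns grow to the right and rows downward; lengths in m; the calibration is good to about 2 mm. A picture is of the moment at which its call begins: read the wrist's pose just before it.
- r.hand_in(): hands the job in, once; it reports no verdict.
The state is a dict: "clock": time; "joints": joint angles; "qvel": joint speeds; "tau": joint torques, N m; "tcp_pos": TCP position; "orientation": TCP orientation; "contact_force": force on the tool from outside, world axes, zero at the start; "moment": the same for the moment, N m; "grip_width": finger opening in m.
Only numpy, scipy, OpenCV 4.12 (cv2) and the standard library are available. Lean on these libraries where they do the work, as an engineer would, in place of code of your own. Each camera call takes 0.05 s, during which the arm holds its last target.

## Working session

There is one attempt and no reset: what is moved stays moved. The work goes in short steps, Python scripts to look and compute and a shell command to move; the robot and the scene stay as the last step left them, time stands still between calls to the robot, and variables do not carry over. Pictures are saved under pics/ and viewed, and the job is handed in when it is done.

```bash
ls; mkdir -p pics
python3 - <<'E'
from bench import r, imaging
import cv2,numpy as np
o=r.get_obs(); print({k:np.round(v,3).tolist() for k,v in o.items()})
for n in ("scene","top"):
    f=imaging.grab_frame(n); cv2.imwrite(f"pics/{n}0.png",f["color"][:,:,::-1])
    print(n,f["fx"],f["fy"],f["cx"],f["cy"],np.round(f["world_to_cam"],4).tolist(),[k for k in f])
E
```

```text
pics
{'clock': 0.0, 'joints': [-1.344, 0.478, 0.022, 1.556, -0.012, 1.109, -0.083], 'qvel': [0.002, -0.0, 0.0, 0.001, 0.0, 0.001, 0.0], 'tau': [0.0, -59.646, 1.608, -28.119, 0.013, 0.009, -0.0], 'tcp_pos': [0.222, 0.637, 0.23], 'orientation': [-1.35, -0.958, 0.96], 'contact_force': [0.659, 0.267, -0.254], 'moment': [-0.006, -0.009, -0.018], 'grip_width': 0.085}
scene 394.0229596028892 394.0229596028892 319.0408650208545 202.5808114114512 [[0.7098, -0.7043, 0.0084, -0.3551], [0.43, 0.4427, 0.7868, -0.3756], [-0.5579, -0.5549, 0.6171, -0.7329], [0.0, 0.0, 0.0, 1.0]] ['color', 'z_map', 'fx', 'fy', 'cx', 'cy', 'world_to_cam']
top 480.72181070607405 480.72181070607405 329.1556989279911 212.00160401391497 [[-0.0745, -0.9972, -0.0003, 0.1086], [0.9757, -0.073, 0.2068, -0.5802], [-0.2063, 0.0151, 0.9784, -1.1629], [0.0, 0.0, 0.0, 1.0]] ['color', 'z_map', 'fx', 'fy', 'cx', 'cy', 'world_to_cam']
```

View pics/scene0.png

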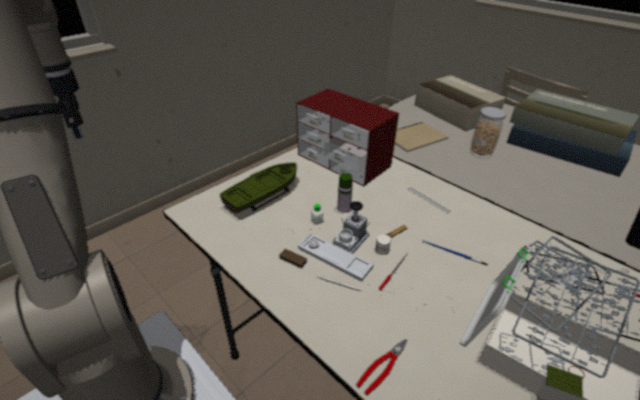

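View pics/top0.png

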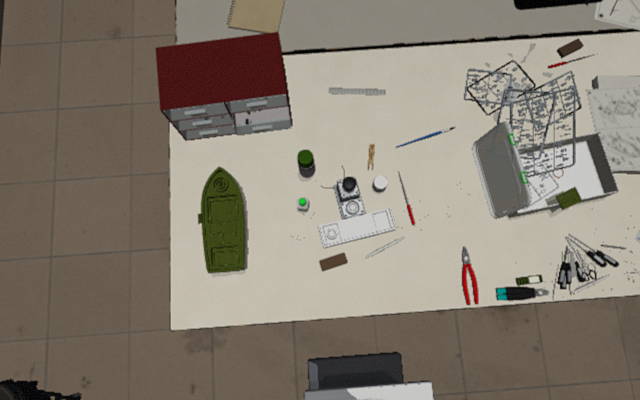

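Scene: the dispenser's tray is at about (356,228) in top, with the waiting weight in the left pocket (332,234). The knob is at (348,184). I'll zoom in and measure.

```bash
cat > h.py <<'E'
import numpy as np,cv2
from bench import r,imaging
def ray(f,u,v):
    M=f["world_to_cam"];R=M[:3,:3];t=M[:3,3]
    d=np.array([(u-f["cx"])/f["fx"],-(v-f["cy"])/f["fy"],-1.]);return -R.T@t,R.T@d
def onz(f,u,v,z):
    o,d=ray(f,u,v);return o+d*(z-o[2])/d[2]
def proj(f,p):
    c=f["world_to_cam"]@np.append(p,1.);return f["cx"]+f["fx"]*c[0]/-c[2],f["cy"]-f["fy"]*c[1]/-c[2]
def zoom(f,u0,v0,w,h,s,name):
    im=cv2.resize(f["color"][v0:v0+h,u0:u0+w,::-1],None,fx=s,fy=s,interpolation=cv2.INTER_CUBIC)
    cv2.imwrite("pics/"+name,im)
E
python3 - <<'E'
from h import *
f=imaging.grab_frame("top"); zoom(f,285,140,150,140,5,"tz.png"); np.save("top.npy",f,allow_pickle=True)
f=imaging.grab_frame("scene"); zoom(f,270,160,150,140,5,"sz.png")
np.save("scene.npy",f,allow_pickle=True)
E
```

```text
(no output)
```

View pics/tz.png

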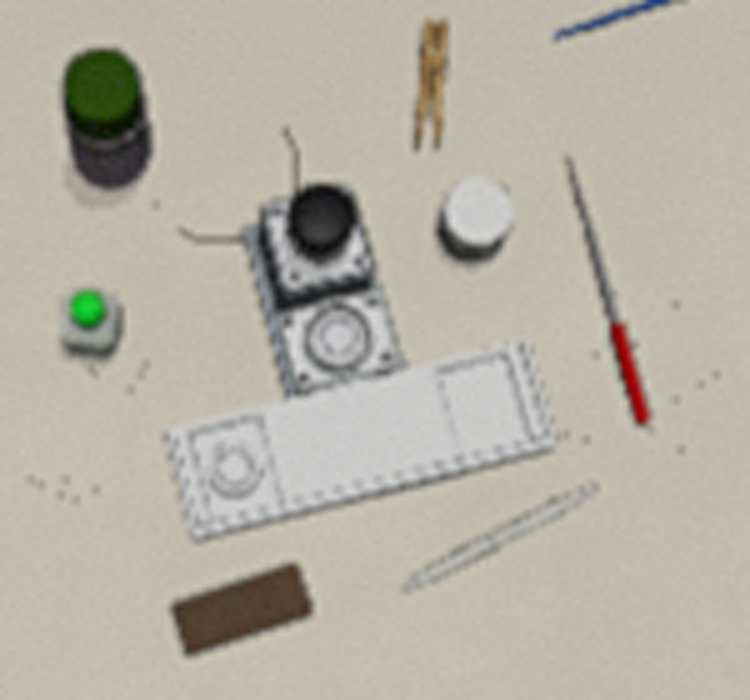

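View pics/sz.png

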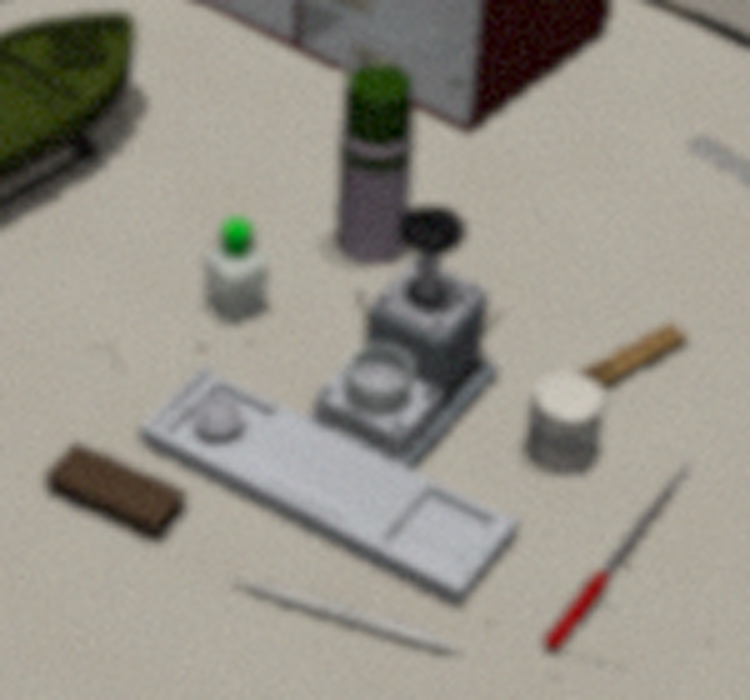

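Top zoom shows the tray's corners at about (168,433), (200,540), (553,445) and (525,343). The knob is at (323,218), the magazine mouth at (338,338), and the left pocket holds the waiting weight at (235,468). The right pocket is empty.

```bash
cat > m.py <<'E'
from h import *
f=np.load("top.npy",allow_pickle=True).item();g=np.load("scene.npy",allow_pickle=True).item()
zp=lambda x,y,u0,v0:(u0+(x+.5)/5-.5,v0+(y+.5)/5-.5)
def T(x,y,z):return onz(f,*zp(x,y,285,140),z)
def S(x,y,z):return onz(g,*zp(x,y,270,160),z)
D=np.array([[-20,99],[-80,99],[-80,-99],[-20,-99]])/1e3
for nm,P in (("top",[T(168,433,.014),T(200,540,.012),T(553,445,.012),T(525,343,.014)]),("scene",[S(205,373,.014),S(145,433,.014),S(460,600,.014),S(518,525,.014)])):
    P=np.array(P)[:,:2]
    a=P-P.mean(0);b=D-D.mean(0)
    th=np.arctan2((b[:,0]*a[:,1]-b[:,1]*a[:,0]).sum(),(b*a).sum())
    R=np.array([[np.cos(th),-np.sin(th)],[np.sin(th),np.cos(th)]])
    o=P.mean(0)-R@D.mean(0)
    print(nm,"th",th,"o",o,"res mm",np.round((P-(D@R.T+o))*1e3,1).tolist())
    for n,q in (("knob",(.046,0)),("outlet",(-.046,0)),("pl",(-.05,.068)),("pr",(-.05,-.068))): print(n,np.round(R@q+o,4))
print("knob",T(323,218,.118),S(432,228,.118),"mag",T(338,338,.0505),S(383,362,.0505),"ww",T(235,468,.015),S(220,413,.015))
# knob mask
for h,(u0,v0) in ((f,(335,170)),(g,(345,198))):
    c=h["color"][v0:v0+30,u0:u0+30].max(2); m=(c<60).astype(np.uint8)
    n,l,s,cen=cv2.connectedComponentsWithStats(m); 
    for i in range(1,n): print(s[i],cen[i]+[u0,v0],onz(h,*(cen[i]+[u0,v0]),.116))
E
python3 m.py
```

```text
top th 0.18399672398125205 o [0.59869218 0.00349281] res mm [[-0.3, -1.3], [1.3, -3.0], [1.3, 2.9], [-2.3, 1.4]]
knob [0.6439 0.0119]
outlet [ 0.5535 -0.0049]
pl [0.5371 0.0612]
pr [ 0.562  -0.0725]
scene th 0.17463821422967904 o [ 0.5932935  -0.00474105] res mm [[-1.4, -1.0], [2.4, -2.1], [-0.3, 1.1], [-0.7, 2.1]]
knob [0.6386 0.0033]
outlet [ 0.548  -0.0127]
pl [0.5322 0.0535]
pr [ 0.5559 -0.0804]
knob [0.64296593 0.01147711 0.118     ] [0.63753128 0.0042215  0.118     ] mag [0.5969821  0.00482467 0.0505    ] [6.00680453e-01 3.74364458e-04 5.05000000e-02] ww [0.53925678 0.06217127 0.015     ] [0.53813784 0.05912157 0.015     ]
[  8   7  13  15 135] [348.80740741 183.6       ] [0.64256511 0.01239761 0.116     ]
[ 2 16  2  6  7] [337.42857143 188.57142857] [0.63206891 0.04127655 0.116     ]
[ 4 23  3  7  9] [339.77777778 196.55555556] [0.61154889 0.03712402 0.116     ]
[ 9 26 15  4 25] [351.84 197.56] [0.60683369 0.00793751 0.116     ]
[ 4  4 13  9 84] [355.25       205.76190476] [0.6363688  0.00560111 0.116     ]
[ 7 19  7  4 19] [354.89473684 218.89473684] [ 0.59618995 -0.02826244  0.116     ]
[16 25  5  5 13] [363.46153846 225.53846154] [ 0.59234555 -0.05923789  0.116     ]
[ 0 27  3  2  3] [346.         225.66666667] [ 0.56152164 -0.02988335  0.116     ]
[ 4 28  3  2  4] [349.75 226.75] [ 0.56509853 -0.03889052  0.116     ]
```

```bash
cat > t.py <<'E'
import sys
from h import *
from scipy.spatial.transform import Rotation as Ro
def tgt(th,flip=1):
    x=np.array([np.cos(th),np.sin(th),0])*flip;y=np.array([0,0,-1.]);return np.column_stack([x,y,np.cross(x,y)])
def plan(th,p=None,flip=1):
    o=r.get_obs();R=Ro.from_rotvec(o["orientation"]).as_matrix()
    print("t",round(o["clock"],2),"tcp",np.round(o["tcp_pos"],4),"F",np.round(o["contact_force"],1),"w",round(float(o["grip_width"]),4))
    print("x",R[:,0].round(3),"y",R[:,1].round(3),"z",R[:,2].round(3),"j",np.round(o["joints"],2))
    rv=Ro.from_matrix(R.T@tgt(th,flip)).as_rotvec(degrees=True);print("turn deg",rv.round(2))
    if p is not None:
        d=np.array(p)-o["tcp_pos"];print("shift tool now",(R.T@d*1e3).round(1),"after turn",(tgt(th,flip).T@d*1e3).round(1))
if __name__=="__main__":
    a=[float(v) for v in sys.argv[1:]];plan(a[0],a[1:4] if len(a)>3 else None,a[4] if len(a)>4 else 1)
E
python3 t.py .18 .6 0 .2; python3 t.py .18 .6 0 .2 -1
```

```text
t 0.2 tcp [0.2217 0.6372 0.2307] F [ 0.6  1.2 -0.2] w 0.0854
x [ 0.329  0.944 -0.001] y [-0.    -0.001 -1.   ] z [-0.944  0.329 -0.   ] j [-1.34  0.48  0.02  1.56 -0.01  1.11 -0.08]
turn deg [ 3.00e-02  6.05e+01 -6.00e-02]
shift tool now [-477.5   31.2 -566.7] after turn [ 258.2   30.7 -694.6]
t 0.2 tcp [0.2217 0.6372 0.2307] F [ 0.6  1.2 -0.2] w 0.0854
x [ 0.329  0.944 -0.001] y [-0.    -0.001 -1.   ] z [-0.944  0.329 -0.   ] j [-1.34  0.48  0.02  1.56 -0.01  1.11 -0.08]
turn deg [-6.000e-02 -1.195e+02 -4.000e-02]
shift tool now [-477.5   31.2 -566.7] after turn [-258.2   30.7  694.6]
```

```bash
for i in 1 ; do :; done
python3 -m jog '0 4 0 0 0 -30 0;0 6 0 0 0 -41 0;0 6 0 0 0 -41 0;0 6 0 0 0 -41 0;0 6 0 0 0 -41 0'
python3 -m jog '0 6 0 0 0 -41 0;0 6 0 0 0 -41 0;0 6 0 0 0 -41 0;0 6 0 0 0 -41 0;0 6 0 0 0 -41 0'
python3 -m jog '0 2.5 0 0 0 -41 0;0 0 0 0 0 -41 0;0 0 0 0 0 -41 0;0 0 0 0 0 0 0;0 0 0 0 0 0 0'; python3 t.py .18 .6 0 .2
```

```text
clock: 0.62
tcp_pos: [0.3897, 0.5401, 0.2311]
orientation: [-1.492, -0.581, 0.58]
contact_force: [-0.4, -0.6, 0.6]
grip_width: 0.0258
clock: 1.03
tcp_pos: [0.4931, 0.3649, 0.2312]
orientation: [-1.564, -0.172, 0.171]
contact_force: [0.9, 0.1, 0.3]
grip_width: -0.0001
clock: 1.45
tcp_pos: [0.5164, 0.2428, 0.2316]
orientation: [-1.567, -0.137, 0.137]
contact_force: [-0.1, 1.1, 0.9]
grip_width: -0.0001
t 1.45 tcp [0.5164 0.2428 0.2316] F [-0.1  1.1  0.9] w -0.0001
x [0.985 0.173 0.   ] y [ 0. -0. -1.] z [-0.173  0.985 -0.   ] j [-0.86  0.32  0.38  1.83 -0.14  1.02 -0.24]
turn deg [ 0.02 -0.33  0.01]
shift tool now [  40.2   31.7 -253.6] after turn [  38.7   31.6 -253.9]
```

```bash
python3 -m jog '0 0 0 10 0 -41 0;0 0 0 10 0 -41 0;0 0 0 10 0 -41 0;0 0 0 10 0 -41 0;0 0 0 0 0 -41 0'
python3 -m jog '0 0 0 0 0 -36 0;0 0 0 0 0 0 0;0 0 0 0 0 0 0;0 0 0 0 0 0 0;0 0 0 0 0 0 0'
python3 - <<'E'
from h import *
o=r.get_obs();f=imaging.grab_frame("wrist");f["o"]=o;np.save("w1.npy",f,allow_pickle=True)
cv2.imwrite("pics/w1.png",f["color"][:,:,::-1]);print(o["tcp_pos"],f["hand_eye"].round(4),f["fx"],f["cx"],f["cy"])
E
```

```text
clock: 1.87
tcp_pos: [0.5926, 0.0543, 0.2312]
orientation: [-1.566, -0.145, 0.143]
contact_force: [-0.3, 0.5, 0.6]
grip_width: -0.0002
clock: 2.28
tcp_pos: [0.5972, 0.0211, 0.231]
orientation: [-1.565, -0.144, 0.145]
contact_force: [0.1, -0.4, 0.9]
grip_width: 0.0003
[0.59719479 0.0210701  0.23096813] [[ 1.000e+00  9.000e-04  2.000e-04 -2.000e-04]
 [-1.000e-04  2.872e-01 -9.579e-01 -1.431e-01]
 [-9.000e-04  9.579e-01  2.872e-01  7.200e-02]
 [ 0.000e+00  0.000e+00  0.000e+00  1.000e+00]] 353.45039030466467 319.5725688942645 193.21040368338444
```

View pics/w1.png

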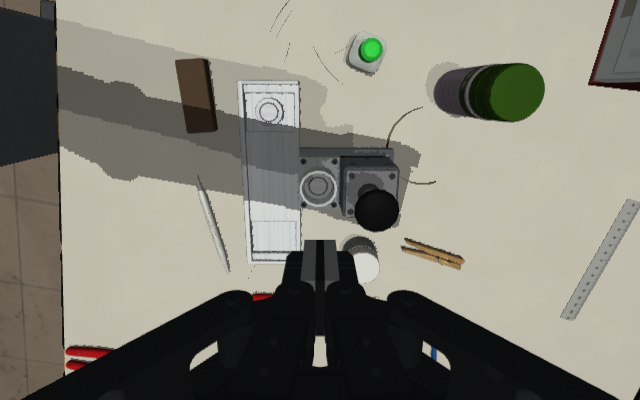

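Wrist view: knob centre at about (377,211), magazine mouth (319,187). Tray corners are at (238,82), (299,82), (300,262) and (248,263), and the waiting weight at (269,112) is in the left pocket.

```bash
cat >> h.py <<'E'
def wr(f,u,v,z):
    from scipy.spatial.transform import Rotation as Ro
    o=f["o"];R=Ro.from_rotvec(o["orientation"]).as_matrix();H=f["hand_eye"]
    d=np.array([(u-f["cx"])/f["fx"],-(v-f["cy"])/f["fy"],-1.])
    c=R@H[:3,3]+o["tcp_pos"];d=R@H[:3,:3]@d
    return c+d*(z-c[2])/d[2]
E
python3 - <<'E'
from h import *
f=np.load("w1.npy",allow_pickle=True).item()
zoom(dict(color=f["color"]),225,65,190,215,3,"w1z.png")
c=f["color"][190:240,350:405].max(2);m=(c<28).astype(np.uint8)
n,l,s,cen=cv2.connectedComponentsWithStats(m);i=1+s[1:,4].argmax();print("knob",s[i],cen[i]+[350,190],wr(f,*(cen[i]+[350,190]),.116))
print("mag",wr(f,319,187,.0505)); print("ww",wr(f,269,112,.015))
D=np.array([[-20,99],[-80,99],[-80,-99],[-20,-99]])/1e3
P=np.array([wr(f,299,82,.014),wr(f,238,82,.014),wr(f,248,263,.014),wr(f,300,262,.014)])[:,:2];print(P.round(4))
a=P-P.mean(0);b=D-D.mean(0)
th=np.arctan2((b[:,0]*a[:,1]-b[:,1]*a[:,0]).sum(),(b*a).sum())
R=np.array([[np.cos(th),-np.sin(th)],[np.sin(th),np.cos(th)]]);o=P.mean(0)-R@D.mean(0)
print(th,o,((P-(D@R.T+o))*1e3).round(1).tolist());print("knob",R@[.046,0]+o)
E
```

```text
knob [   5    0   44   41 1440] [376.21041667 209.88402778] [0.64339722 0.01064119 0.116     ]
mag [0.59978112 0.00262565 0.0505    ]
ww [0.53870384 0.05981106 0.015     ]
[[ 0.5632  0.0932]
 [ 0.5049  0.0825]
 [ 0.5389 -0.1097]
 [ 0.5964 -0.0978]]
0.1751980174581067 [0.60008766 0.00077157] [[0.1, -1.5], [0.9, -1.9], [0.3, 1.0], [-1.2, 2.4]]
knob [0.6453835  0.00878951]
```

View pics/w1z.png

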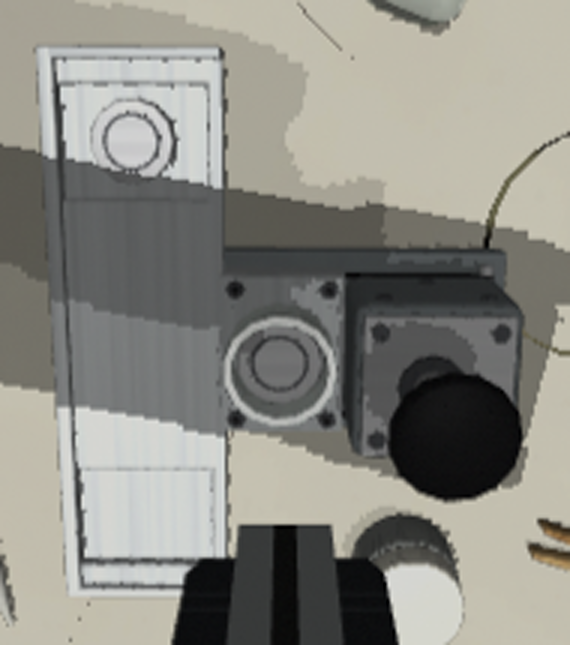

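```bash
python3 t.py .178 .6435 .010 .135
```

```text
t 2.33 tcp [0.5972 0.021  0.231 ] F [0.5 0.4 1. ] w 0.0001
x [ 0.983  0.183 -0.   ] y [-0.001  0.001 -1.   ] z [-0.183  0.983  0.001] j [-0.49  0.37  0.46  1.77 -0.19  1.04  0.22]
turn deg [-0.06  0.34 -0.02]
shift tool now [ 43.6  96.  -19.4] after turn [ 43.7  96.  -19. ]
```

```bash
python3 -m jog '0 0.3 0 15 25 -7 0;0 0 0 15 30 -7 0;0 0 0 13.7 30 -5 0;0 0 0 0 11 0 0;0 0 0 0 0 0 0'; python3 t.py .178 .6435 .010 .12
```

```text
clock: 2.75
tcp_pos: [0.6414, 0.0088, 0.1318]
orientation: [-1.566, -0.134, 0.144]
contact_force: [-0.1, 0.5, -0.3]
grip_width: -0.0002
t 2.75 tcp [0.6414 0.0088 0.1318] F [-0.1  0.5 -0.3] w -0.0002
x [ 0.984  0.176 -0.007] y [-0.007 -0.    -1.   ] z [-0.176  0.984  0.001] j [-0.41  0.56  0.42  1.74 -0.28  0.9   0.3 ]
turn deg [-0.04 -0.06 -0.37]
shift tool now [ 2.4 11.7  0.8] after turn [ 2.3 11.8  0.8]
```

```bash
python3 -m jog '0 0 0 1 5 0.5 0;0 0 0 1 4 0.5 0;0 0 0 0 3 0 0;0 0 0 0 3 0 0;0 0 0 0 3 0 0'
python3 -m jog '0 0 0 0 3 0 0;0 0 0 0 3 0 0;0 0 0 0 3 0 0;0 0 0 0 3 0 0;0 0 0 0 3 0 0'; python3 t.py .178 .6435 .010 .086
```

```text
clock: 3.17
tcp_pos: [0.6457, 0.0087, 0.1181]
orientation: [-1.566, -0.139, 0.136]
contact_force: [-0.5, 0.1, 5.7]
grip_width: 0.0001
clock: 3.58
tcp_pos: [0.6458, 0.0087, 0.1037]
orientation: [-1.566, -0.138, 0.136]
contact_force: [-3.1, 0.8, 10.3]
grip_width: -0.0001
t 3.58 tcp [0.6458 0.0087 0.1037] F [-3.1  0.8 10.3] w -0.0001
x [0.985 0.174 0.001] y [ 0.001  0.001 -1.   ] z [-0.174  0.985  0.001] j [-0.39  0.6   0.4   1.76 -0.3   0.85  0.32]
turn deg [-0.05 -0.19  0.08]
shift tool now [-2.1 17.7  1.7] after turn [-2.1 17.7  1.7]
```

```bash
python3 -m jog '0 0 0 0 3 0 0;0 0 0 0 3 0 0;0 0 0 0 3 0 0;0 0 0 0 3 0 0;0 0 0 0 3 0 0'
python3 -m jog '0 0 0 0 2 0 0;0 0 0 0 1 0 0;0 0 0 0 1 0 0;0 0 0 0 0 0 0;0 0 0 0 0 0 0'; python3 t.py .178 .6435 .010 .086
```

```text
clock: 4.0
tcp_pos: [0.6458, 0.0087, 0.0888]
orientation: [-1.565, -0.138, 0.136]
contact_force: [-4.2, 0.8, 10.8]
grip_width: 0.0
clock: 4.42
tcp_pos: [0.646, 0.0087, 0.0861]
orientation: [-1.565, -0.138, 0.136]
contact_force: [-6.0, 2.1, 18.7]
grip_width: -0.0002
t 4.42 tcp [0.646  0.0087 0.0861] F [-6.   2.1 18.7] w -0.0002
x [0.985 0.174 0.002] y [ 0.001  0.002 -1.   ] z [-0.174  0.985  0.001] j [-0.39  0.62  0.39  1.76 -0.31  0.82  0.32]
turn deg [-0.07 -0.19  0.1 ]
shift tool now [-2.2  0.1  1.7] after turn [-2.2  0.1  1.7]
```

```bash
python3 -m jog '0 0 0 0 1 0 0;0 0 0 0 0.5 0 0;0 0 0 0 0 0 0;0 0 0 0 0 0 0;0 0 0 0 0 0 0'; python3 t.py .178
python3 - <<'E'
from h import *
f=imaging.grab_frame("scene");zoom(f,270,160,150,140,5,"s2.png")
E
```

```text
clock: 4.83
tcp_pos: [0.6461, 0.0087, 0.0859]
orientation: [-1.564, -0.138, 0.135]
contact_force: [-10.7, 1.9, 29.5]
grip_width: -0.0001
t 4.83 tcp [0.6461 0.0087 0.0859] F [-10.7   1.9  29.5] w -0.0001
x [0.985 0.174 0.002] y [ 0.002  0.002 -1.   ] z [-0.174  0.985  0.002] j [-0.39  0.62  0.39  1.76 -0.31  0.82  0.33]
turn deg [-0.11 -0.21  0.12]
```

View pics/s2.png

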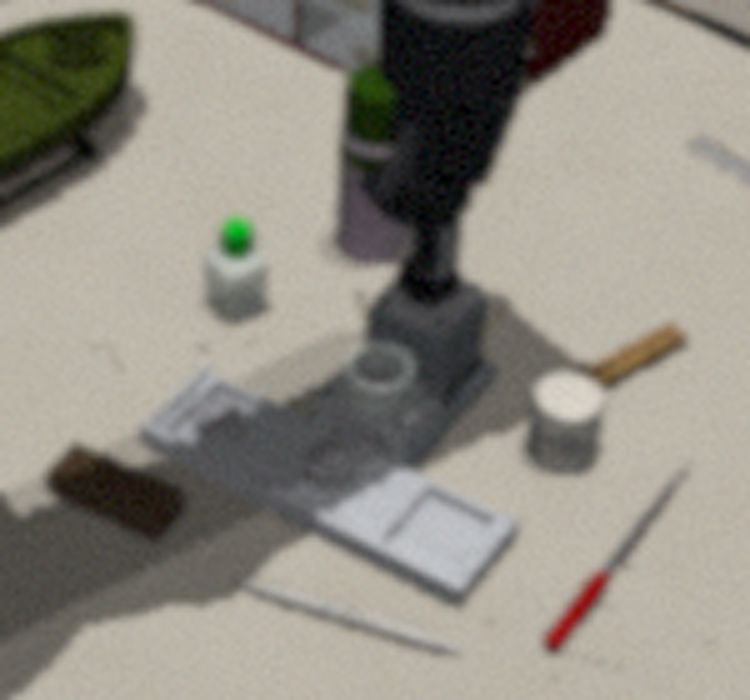

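The knob is bottomed and a weight lies on the tray at (335,465) in the zoom. I'll let the plunger rise slowly.

```bash
python3 -m jog '0 0 0 0 -4 0 0;0 0 0 0 -4 0 0;0 0 0 0 -4 0 0;0 0 0 0 -4 0 0;0 0 0 0 -4 0 0'
python3 -m jog '0 0 0 0 -4 0 0;0 0 0 0 -4 0 0;0 0 0 0 -4 0 0;0 0 0 0 -4 0 0;0 0 0 0 -4 0 0'
python3 -m jog '0 0 0 0 -15 0 0;0 0 0 0 -25 0 0;0 0 0 0 -30 10 0;0 0 0 -20 -30 20 0;0 0 0 -25 -10 20 0.2'
python3 -m jog '0 0 0 -30 0 10 0.2;0 0 0 -20 0 0 0.2;0 0 0 0 0 0 0.2;0 0 0 0 0 0 0.2;0 0 0 0 0 0 0.2'
python3 - <<'E'
from h import *
o=r.get_obs();f=imaging.grab_frame("wrist");f["o"]=o;np.save("w2.npy",f,allow_pickle=True)
cv2.imwrite("pics/w2.png",f["color"][:,:,::-1]);print(o["tcp_pos"],o["grip_width"],o["clock"])
E
```

```text
clock: 5.3
tcp_pos: [0.6458, 0.0087, 0.1027]
orientation: [-1.566, -0.138, 0.136]
contact_force: [-0.7, 0.8, 3.5]
grip_width: -0.0
clock: 5.72
tcp_pos: [0.6452, 0.0083, 0.1218]
orientation: [-1.567, -0.137, 0.138]
contact_force: [-0.2, -0.3, -0.2]
grip_width: 0.0001
clock: 6.13
tcp_pos: [0.5947, 0.0492, 0.2355]
orientation: [-1.567, -0.14, 0.131]
contact_force: [0.4, 0.2, 0.8]
grip_width: 0.0112
clock: 6.55
tcp_pos: [0.5419, 0.0508, 0.2319]
orientation: [-1.567, -0.137, 0.137]
contact_force: [0.2, 0.6, -0.0]
grip_width: 0.0172
[0.54193575 0.05082792 0.23187866] 0.017157322327239148 6.55
```

View pics/w2.png

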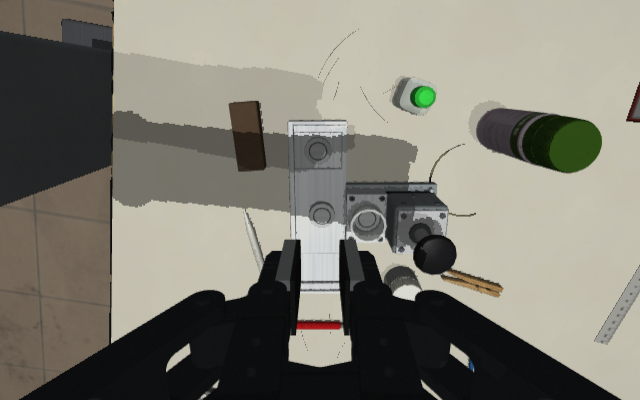

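Wrist view: the new weight is at about (322,215) on the tray, the waiting one at (318,151), and the knob is back up. Measuring.

Run:
```python
from h import *
f=np.load("w2.npy",allow_pickle=True).item()
zoom(dict(color=f["color"]),275,110,190,190,4,"w2z.png")
for n,u,v,z in (("new",322,214,.02),("wait",318,151,.015),("mag",367.5,222,.0505),("knob",435,254,.118),("cTL",289,121,.014),("cTR",347,121,.014),("cBR",345,290,.014)): print(n,wr(f,u,v,z).round(4))
```

```text
new [ 0.5543 -0.0055  0.02  ]
wait [0.5386 0.0597 0.015 ]
mag [0.5977 0.0049 0.0505]
knob [0.6424 0.0117 0.118 ]
cTL [0.5048 0.0844 0.014 ]
cTR [0.5622 0.0945 0.014 ]
cBR [ 0.5975 -0.0954  0.014 ]
```

View pics/w2z.png

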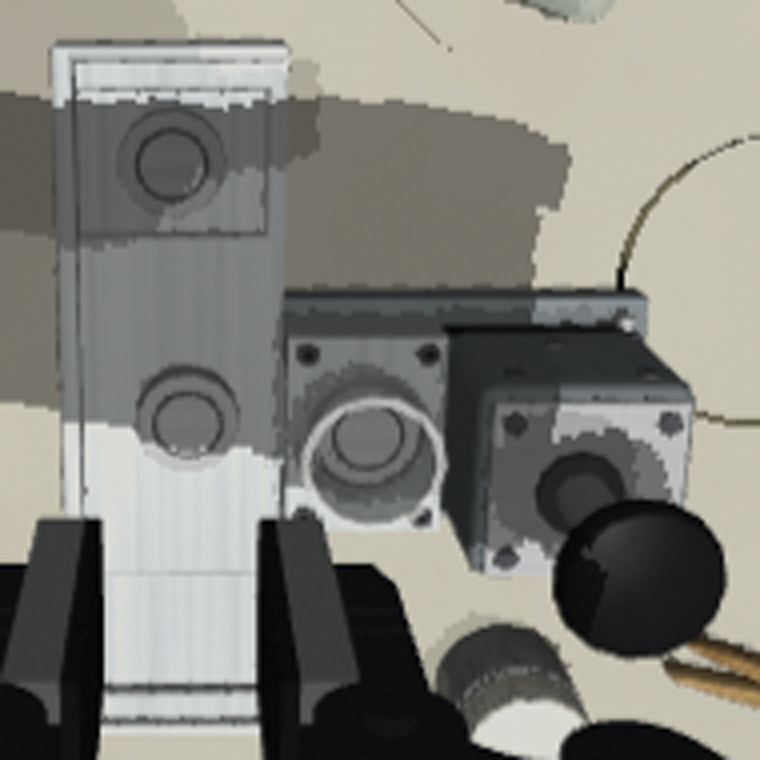

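```bash
python3 t.py .176 .5453 .0251 .06
```

```text
t 6.6 tcp [0.5422 0.0508 0.2318] F [-0.   0.4  0.4] w 0.0171
x [0.985 0.174 0.   ] y [ 0. -0. -1.] z [-0.174  0.985 -0.   ] j [-0.59  0.28  0.47  1.89 -0.15  1.    0.11]
turn deg [ 0.03 -0.09  0.02]
shift tool now [ -1.5 171.8 -25.8] after turn [ -1.5 171.8 -25.9]
```

```bash
python3 -m jog '0 0 0 -1.5 20 -10 0.2;0 0 0 0 25 -10 0.2;0 0 0 0 25 -5.8 0.2;0 0 0 0 25 0 0.2;0 0 0 0 25 0 0.2'
python3 -m jog '0 0 0 0 25 0 0.2;0 0 0 0 20 0 0.2;0 0 0 0 6 0 0.2;0 0 0 0 0 0 0.2;0 0 0 0 0 0 0.2'
python3 t.py .176 .5453 .0251 .013
python3 - <<'E'
from h import *
o=r.get_obs();f=imaging.grab_frame("wrist");f["o"]=o;np.save("w3.npy",f,allow_pickle=True)
cv2.imwrite("pics/w3.png",f["color"][:,:,::-1])
E
```

```text
clock: 7.02
tcp_pos: [0.5454, 0.0243, 0.1103]
orientation: [-1.567, -0.136, 0.136]
contact_force: [0.7, 0.6, 0.1]
grip_width: 0.0168
clock: 7.43
tcp_pos: [0.5452, 0.025, 0.061]
orientation: [-1.567, -0.137, 0.137]
contact_force: [-0.4, 0.7, -0.7]
grip_width: 0.0171
t 7.43 tcp [0.5452 0.025  0.061 ] F [-0.4  0.7 -0.7] w 0.0171
x [0.985 0.173 0.   ] y [ 0. -0. -1.] z [-0.173  0.985 -0.   ] j [-0.45  0.52  0.38  2.02 -0.31  0.65  0.3 ]
turn deg [ 0.03 -0.1   0.01]
shift tool now [ 0.1 48.   0.1] after turn [ 0.1 48.   0.1]
```

View pics/w3.png

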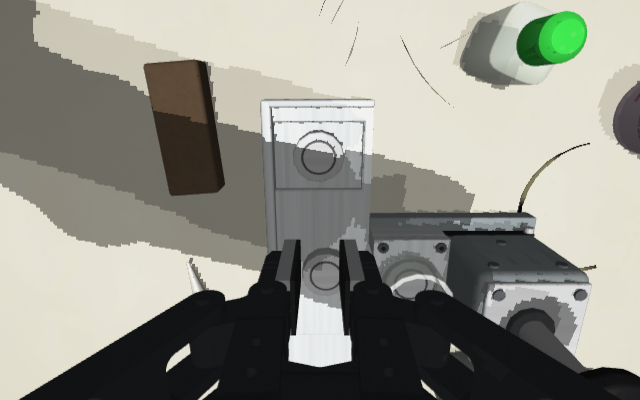

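```bash
python3 - <<'E'
from h import *
f=np.load("w3.npy",allow_pickle=True).item()
R=np.array([[.9845,-.175],[.175,.9845]])
for n,u,v,z in (("new",325,276,.02),("wait",318.5,157,.015)):
    p=wr(f,u,v,z)[:2];print(n,p.round(4),(R.T@(p-f["o"]["tcp_pos"][:2])).round(4))
E
python3 -m jog '0 0 0 0 10 0 0.2;0 0 0 0 10 0 0.2;0 0 0 0 10 0 0.2;0 0 0 0 8 0 0.2;0 0 0 0 5 0 0.2'
python3 -m jog '0 0 0 0 3 0 0.2;0 0 0 0 2 0 0.2;0 0 0 0 0 0 0.2;0 0 0 0 0 0 0.2;0 0 0 0 0 0 0.2'
python3 t.py .176 .5453 .0251 .013
```

```text
new [ 0.554  -0.0077] [ 0.0029 -0.0338]
wait [0.5383 0.0601] [-0.0007  0.0358]
clock: 7.9
tcp_pos: [0.5437, 0.0254, 0.0164]
orientation: [-1.566, -0.136, 0.139]
contact_force: [-0.5, -0.4, 0.2]
grip_width: 0.0166
clock: 8.32
tcp_pos: [0.5447, 0.0254, 0.0131]
orientation: [-1.566, -0.138, 0.137]
contact_force: [0.7, 0.2, -0.4]
grip_width: 0.0172
t 8.32 tcp [0.5447 0.0254 0.0131] F [ 0.7  0.2 -0.4] w 0.0172
x [0.985 0.174 0.001] y [ 0.001  0.    -1.   ] z [-0.174  0.985  0.   ] j [-0.42  0.6   0.33  2.03 -0.35  0.56  0.33]
turn deg [-0.   -0.07  0.04]
shift tool now [ 0.5  0.1 -0.4] after turn [ 0.5  0.1 -0.4]
```

```bash
python3 -m jog '0 0 0 0 0 -2 0.2;0 0 0 0 0 -4 0.2;0 0 0 0 0 -4 0.2;0 0 0 0 0 -4 0.2;0 0 0 0 0 -4 0.2'
python3 -m jog '0 0 0 0 0 -4 0.2;0 0 0 0 0 -4 0.2;0 0 0 0 0 -4 0.2;0 0 0 0 0 -4 0.2;0 0 0 0 0 -4 0.2'
python3 -m jog '0 0 0 0 0 -4 0.2;0 0 0 0 0 -4 0.2;0 0 0 0 0 -4 0.2;0 0 0 0 0 -2 0.2;0 0 0 0 0 0 0.2'
python3 - <<'E'
from h import *
o=r.get_obs();f=imaging.grab_frame("wrist");f["o"]=o;np.save("w4.npy",f,allow_pickle=True)
cv2.imwrite("pics/w4.png",f["color"][:,:,::-1])
f=imaging.grab_frame("scene");zoom(f,270,160,150,140,5,"s4.png")
R=np.array([[.9845,-.175],[.175,.9845]]);print(R.T@(o["tcp_pos"][:2]-[.598,.003]))
E
```

```text
clock: 8.73
tcp_pos: [0.5478, 0.0071, 0.0129]
orientation: [-1.566, -0.137, 0.137]
contact_force: [0.7, 0.6, 0.2]
grip_width: 0.0169
clock: 9.15
tcp_pos: [0.5511, -0.0125, 0.0128]
orientation: [-1.566, -0.137, 0.137]
contact_force: [0.9, 0.1, 0.1]
grip_width: 0.0167
clock: 9.57
tcp_pos: [0.5536, -0.0267, 0.0128]
orientation: [-1.567, -0.137, 0.136]
contact_force: [-0.6, 0.6, -0.5]
grip_width: 0.0174
[-0.04893391 -0.02145485]
```

View pics/w4.png

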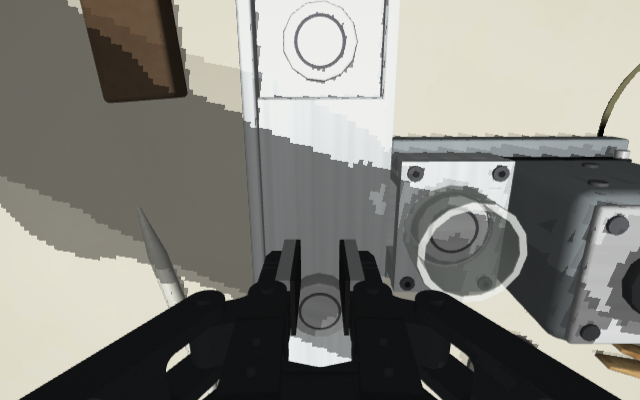

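View pics/s4.png

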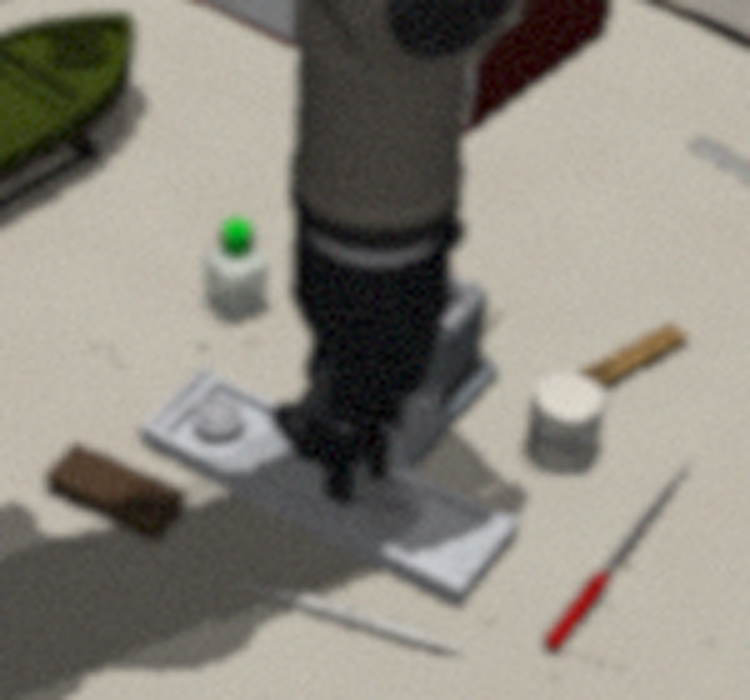

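The disc is held centred against the two finger edges at (320,312). I'll push on about 25 mm.

```bash
python3 -m jog '0 0 0 0 0 -3 0.2;0 0 0 0 0 -3 0.2;0 0 0 0 0 -3 0.2;0 0 0 0 0 -3 0.2;0 0 0 0 0 -3 0.2'
python3 -m jog '0 0 0 0 0 -3 0.2;0 0 0 0 0 -2 0.2;0 0 0 0 0 -2 0.2;0 0 0 0 0 -1 0.2;0 0 0 0 0 0 0.2'
python3 - <<'E'
from h import *
o=r.get_obs();f=imaging.grab_frame("wrist");f["o"]=o;np.save("w5.npy",f,allow_pickle=True)
cv2.imwrite("pics/w5.png",f["color"][:,:,::-1])
R=np.array([[.9845,-.175],[.175,.9845]]);print(R.T@(o["tcp_pos"][:2]-[.598,.003]))
E
```

```text
clock: 10.08
tcp_pos: [0.5561, -0.041, 0.0128]
orientation: [-1.567, -0.137, 0.137]
contact_force: [-0.2, 0.8, -0.9]
grip_width: 0.0169
clock: 10.5
tcp_pos: [0.5575, -0.0489, 0.0128]
orientation: [-1.567, -0.137, 0.137]
contact_force: [-0.8, 0.1, -0.6]
grip_width: 0.0172
[-0.0489013  -0.04399062]
```

View pics/w5.png

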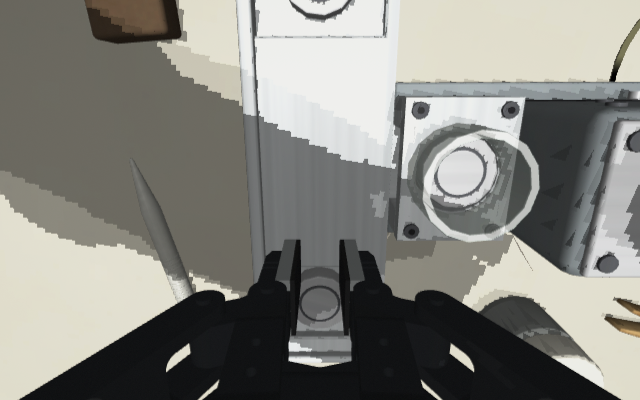

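```bash
python3 -m jog '0 0 0 0 0 4 0.2;0 0 0 0 0 6 0.2;0 0 0 0 -15 6 0.2;0 0 0 0 -25 10 0.2;0 0 0 0 -30 15 0.2'
python3 -m jog '0 0 0 0 -30 15 0.2;0 0 0 0 -25 15 0.2;0 0 0 0 -10 0 0.2;0 0 0 0 0 0 0.2;0 0 0 0 0 0 0.2'
python3 - <<'E'
from h import *
o=r.get_obs();f=imaging.grab_frame("wrist");f["o"]=o;np.save("w6.npy",f,allow_pickle=True)
cv2.imwrite("pics/w6.png",f["color"][:,:,::-1])
f=imaging.grab_frame("scene");zoom(f,270,160,150,140,5,"s6.png")
E
```

```text
clock: 10.97
tcp_pos: [0.5488, -0.0082, 0.0823]
orientation: [-1.567, -0.134, 0.139]
contact_force: [0.3, 0.3, 0.1]
grip_width: 0.017
clock: 11.38
tcp_pos: [0.545, 0.0214, 0.1475]
orientation: [-1.566, -0.138, 0.137]
contact_force: [0.2, -0.1, -1.4]
grip_width: 0.0173
```

View pics/w6.png

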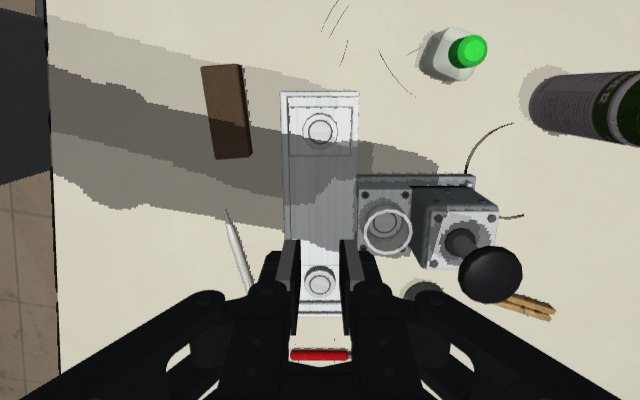

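View pics/s6.png

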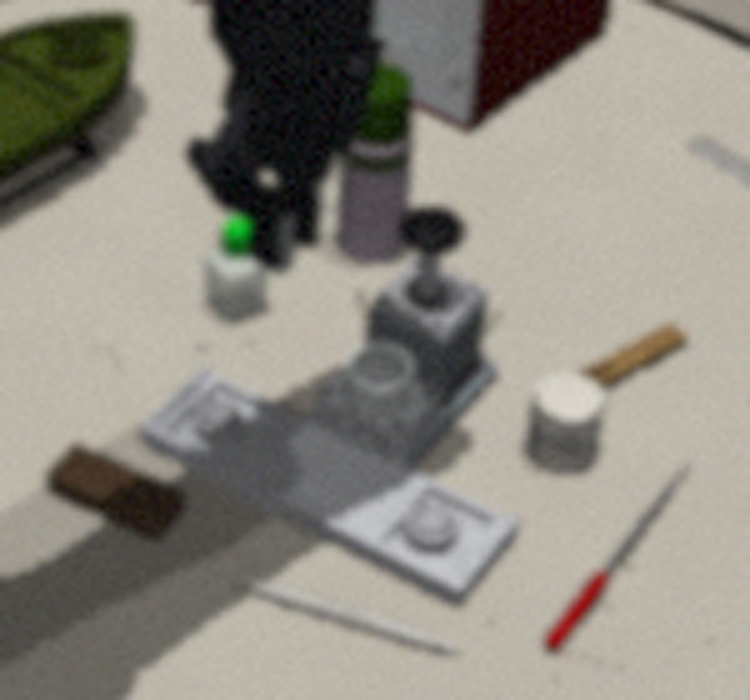

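The weight appears to be in the right pocket (wrist (320,281), scene zoom (430,525)), near its inner edge. I'll back off for an unobstructed flatness check.

```bash
python3 -m jog '0 0 0 0 -20 30 0.2;0 0 0 0 -20 30 0.2;0 0 0 0 -20 30 0.2;0 0 0 0 0 0 0.2;0 0 0 0 0 0 0.2'
python3 - <<'E'
from h import *
o=r.get_obs();f=imaging.grab_frame("wrist");f["o"]=o;np.save("w7.npy",f,allow_pickle=True)
zoom(f,240,110,200,150,4,"w7.png")
f=imaging.grab_frame("top");zoom(f,285,140,150,140,5,"t7.png")
E
```

```text
clock: 11.9
tcp_pos: [0.5293, 0.1114, 0.2072]
orientation: [-1.566, -0.139, 0.14]
contact_force: [-0.1, -0.8, -0.6]
grip_width: 0.0173
```

View pics/w7.png

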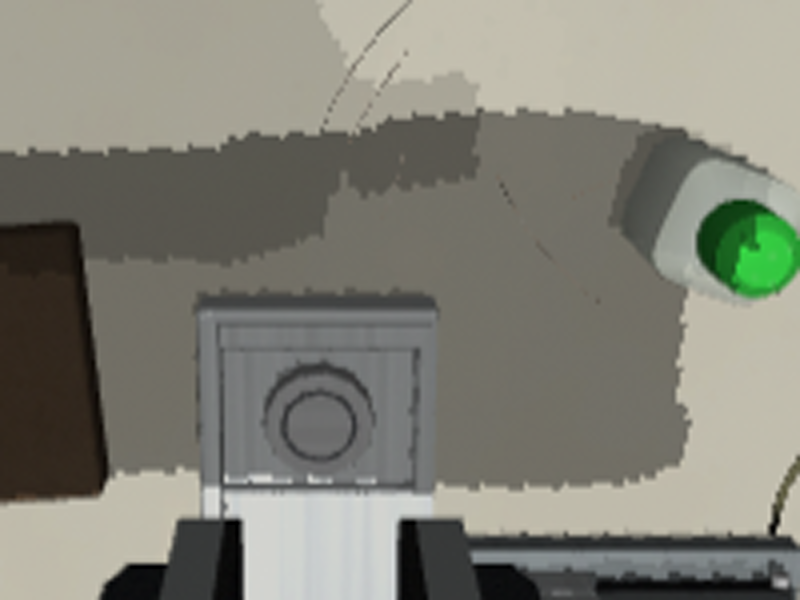

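View pics/t7.png

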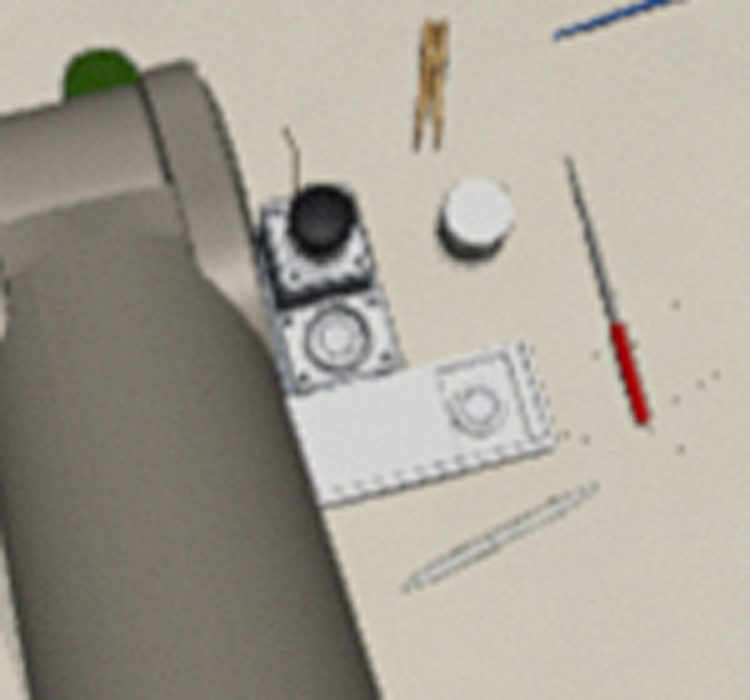

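Top zoom shows the weight inside the right pocket at (479,406). I'll put the wrist camera over it for a depth check.

```bash
python3 -m jog '0 0 0 0 0 -30 0.2;0 0 0 0 0 -40 0.2;0 0 0 0 0 -40 0.2;0 0 0 0 0 -40 0.2;0 0 0 0 0 -40 0.2'
python3 -m jog '0 0 0 0 0 -30 0.2;0 0 0 0 0 0 0.2;0 0 0 0 0 0 0.2;0 0 0 0 0 0 0.2;0 0 0 0 0 0 0.2'
python3 - <<'E'
from h import *
from scipy.spatial.transform import Rotation as Ro
o=r.get_obs();f=imaging.grab_frame("wrist");f["o"]=o;np.save("w8.npy",f,allow_pickle=True)
cv2.imwrite("pics/w8.png",f["color"][:,:,::-1])
zm=f["z_map"];v,u=np.mgrid[0:400,0:640]
c=np.stack([(u-f["cx"])/f["fx"]*zm,-(v-f["cy"])/f["fy"]*zm,-zm],-1)
H=f["hand_eye"];R=Ro.from_rotvec(o["orientation"]).as_matrix()
w=(c@H[:3,:3].T+H[:3,3])@R.T+o["tcp_pos"];w[zm==0]=np.nan
D=np.array([[.9845,-.175],[.175,.9845]]);d=(w[...,:2]-[.598,.003])@D
np.save("w8d.npy",np.dstack([d,w[...,2]]))
for y in range(-92,-40,3):
    print(y,[ (lambda m: round(float(np.median(w[...,2][m]))*1e3,1) if m.any() else None)((abs(d[...,0]*1e3-x)<1.5)&(abs(d[...,1]*1e3-y)<1.5)) for x in (-70,-62,-56,-52,-48,-44,-40,-34,-28)])
E
```

```text
clock: 12.42
tcp_pos: [0.5613, -0.081, 0.2064]
orientation: [-1.567, -0.133, 0.137]
contact_force: [0.6, -0.0, -0.4]
grip_width: 0.017
clock: 12.83
tcp_pos: [0.5672, -0.1058, 0.2069]
orientation: [-1.566, -0.136, 0.139]
contact_force: [-0.7, 0.5, -0.5]
grip_width: 0.0169
-92 [257.5, 242.3, 287.3, 287.6, 287.7, 287.3, 242.6, 254.7, 258.5]
-89 [258.4, 256.7, 6.2, 6.5, 9.2, 6.8, 280.0, 254.5, 257.1]
-86 [284.9, 287.7, 294.1, 5.6, 5.3, 5.5, 288.6, 287.8, 280.6]
-83 [5.5, 298.8, 8.0, 5.9, 5.6, 5.7, 298.6, 296.9, 5.8]
-80 [5.7, 5.3, 5.7, 15.5, 15.2, 14.7, 4.8, 6.1, 5.5]
-77 [5.8, 6.3, 15.3, 15.4, 15.7, 15.6, 14.6, 5.7, 5.6]
-74 [5.7, 6.4, 15.7, 15.8, 16.0, 15.7, 15.6, 5.6, 5.5]
-71 [5.8, 15.4, 15.8, 16.0, 16.2, 16.1, 16.2, 5.6, 5.7]
-68 [6.3, 15.0, 16.4, 15.7, 15.7, 15.5, 15.4, 5.6, 5.7]
-65 [5.5, 14.8, 16.0, 16.1, 15.8, 16.3, 15.6, 5.6, 6.0]
-62 [5.5, 14.3, 15.5, 15.3, 15.9, 15.8, 15.2, 5.5, 5.9]
-59 [5.9, 5.7, 15.6, 15.9, 16.2, 15.3, 15.4, 5.8, 5.6]
-56 [5.6, 5.8, 15.3, 15.7, 15.8, 15.0, 6.7, 5.2, 5.6]
-53 [5.2, 5.2, 5.8, 6.4, 8.3, 5.7, 5.2, 6.2, 5.5]
-50 [11.0, 10.5, 10.5, 10.4, 10.0, 10.4, 11.0, 10.5, 10.0]
-47 [10.4, 10.7, 10.7, 10.7, 10.2, 10.8, 11.1, 10.2, 10.7]
-44 [10.6, 10.7, 10.8, 10.8, 10.6, 9.7, 10.5, 10.5, 10.6]
-41 [10.4, 10.3, 10.7, 10.4, 10.7, 10.7, 10.8, 10.0, 10.4]
```

View pics/w8.png

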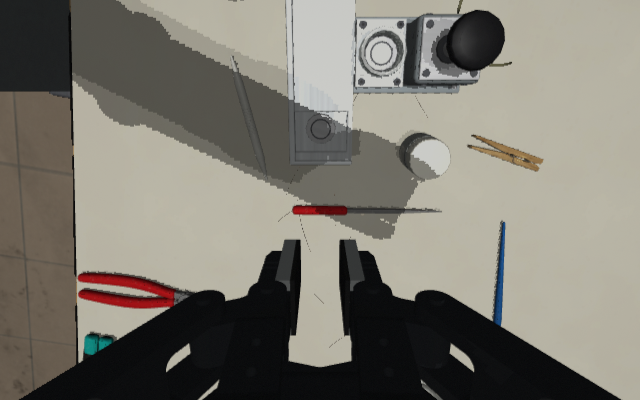

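The depth profile shows the weight lying flat. Its top is at about 15–16 mm all over, the pocket floor at about 5.5 mm, and the weight spans y -81 to -55, so it is entirely inside the pocket. The tray in front of the outlet is clear, the plunger is up, and the robot is touching nothing.

```bash
python3 -c "
from bench import r
print(r.hand_in())"
```

```text
the job is handed in; nothing more can be done
None
```

I made one slow full plunger stroke and let it spring back. Then I pushed the weight that came out along the tray with the fingertips until it dropped into the empty right pocket. I handed the job in at about 13 s on the robot's clock.

**Stroke:** the knob stopped at 86 mm, and the contact force peaked at about 31 N there. Later pictures show the knob back up and another weight seated in the magazine.

**Placed weight:** depth readings show it flat and wholly inside the right pocket, with its top at about 15–16 mm and the pocket floor at about 5.5 mm. The tray in front of the outlet is clear.

**Waiting weight:** it was still in the left pocket when I last saw it, after the push. The final wrist picture did not include that pocket.

**Surroundings:** in the later pictures the things round the dispenser looked undisturbed, judged by eye and not measured. The model boat is only partly in view in the last scene picture.

**Disagreement:** my first scene-camera and top-camera estimates of the dispenser's position differed by 5–10 mm. I used the wrist-camera measurements instead; they agreed with the top camera to within a few millimetres.

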